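# Clamp a pulley centred in the V of a sliding jig

### The arm

A 6-joint arm with a two-finger parallel gripper is mounted at the origin on a cart in front of the work surface, level with it; the furniture and walls round the work are solid. World frame = base frame: x ahead of the robot, y to its left, z up, the work surface at z = 0. Lengths are in m, angles in rad, forces in N, time in s.
With the tool pointing down it reaches from about 0.35 to 0.85 m from the base axis. Payload 8.1 kg.
Tool frame: the origin (TCP) lies at the centre of the arm's flange, where the gripper is bolted on; the fingertips stand 186 mm ahead of it and the grasp point (between the pads) lies 167 mm ahead of it (robot.nose_length is the distance from the TCP to the fingertips, in m); z points along the fingers, x is the direction in which the jaws open and shut, and the axes are right-handed (so a half turn about z gives the same grasp; the last joint's range is limited). The gripper opens to 93 mm and grips with 3 to 60 N. Pads are 15 mm wide; open, the fingers measure 128 mm over their backs; the gripper's body (75 mm by 188 mm) begins 65 mm behind the grasp point.
Start: joints at [1.122, 0.13, 1.488, -0, 1.523, -0.085], TCP at [0.213, 0.561, 0.405] pointing down, gripper open.
Joint ranges: [-2.96, 2.96], [-0.89, 2.26], [0.02, 2.5], [-1.34, 4.48], [0, 2.73], [-2.66, 2.66]. Speed limits (rad/s): [2.39, 2.39, 2.79, 3.14, 3.14, 3.14].

### API

Orientations are given as a rotation vector (axis times angle).
In Python, from plant import robot gives the robot as it stands.
- The arm moves only by the tool arm_command, never from a script. Its argument "motion" is a list of rows, each an object with "slide": the shift along the tool's x, y, z each as a share of 0.4 m, from -1 to 1, a list of three; "turn": the turn, a rotation vector about the tool's x, y, z each as a share of 0.5 rad, from -1 to 1, a list of three. A call has exactly 5 rows; each row shifts and turns the commanded pose from where the row before left it, along the tool's axes as they then stand; what a row does not reach is not made up. A row lasts 1/12 s, in which the tool goes at most 41.7 mm and 7.16 degrees, less where a joint would pass 70% of its speed; a pose out of reach is approached as far as the arm can. A call with a number of a shift or a turn outside -1 to 1 is refused whole. A call with a gripper value outside its range is refused whole. "gripper" is the opening in per cent of the stroke, from 0 (shut) to 100 (fully open), set as the call begins (left out, the last holds). The fingers move at their own pace and stop on an object; "grip_force" is the grip in N (left out, the last holds). Time passes only in rows, so rows that do not move let the fingers close, or fill a call up. It gives the time, the measured TCP pose, the force and the opening at its end, in the units of the state.
- robot.read_state(): the state, without advancing time (a new reading comes with each control period).
- robot.read_camera(name): name is "side" or "top" or "wrist"; returns a dict with "pixels" (400x640x3 uint8, blue, green, red), "intrinsics" (3x3 intrinsics, pixels), "T" (4x4, takes a point from camera to world coordinates). Camera axes: x right, y down, z forward; pixel columns grow to the right and rows downward; lengths in m; the calibration is good to about 2 mm. A picture is of the moment at which its call begins. There is no depth.
- robot.close_job(): hands the job in, once; it reports no verdict.
The state is a dict: "t": time; "q": joint angles; "dq": joint speeds; "joint_torque": joint torques, N m; "tool_pos": TCP position; "orientation": TCP orientation; "force": force on the tool from outside, world axes, zero at the start; "wrist_torque": the same for the moment, N m; "opening": finger opening in m.
Only numpy, scipy, OpenCV 4.12 (cv2) and the standard library are available. Lean on these libraries where they do the work, as an engineer would, in place of code of your own. Each camera call takes 0.05 s, during which the arm holds its last target.

### The job

Stand the loose white pulley flat on the bed of the centring jig, between the blue carriage and the V, and let go of it. Then push the carriage by its black handle so that its orange pad drives the pulley right into the V and centres it, going by feel until the sprung pad holds it firmly with about 7 N (no more than 12 N on the pulley at any time), and let go of the handle. Leave the drilled block and the small orange carton where they are.

Things in the scene. Friction and masses are not known exactly. Their poses are not given: they have to be found in the camera images.
- pulley: white turned pulley, 42 mm across its two flanges, 26 mm tall, loose, about 60 g, standing on one flange on the bench; origin at the centre of its underside, z up along its axis; outside a plain 42 mm cylinder for gripping
- jig: grey bed plate of the centring jig, fixed on the bench, 210 (x) x 110 (y) x 12 mm thick; origin at the centre of its underside, top 12 mm above. +x points along the push, from the carriage to the V; the V's centre line is y = 0. Steel gibs 8 mm wide, 5.5 mm high run along it at y = +/-47 mm, x = -102 to +22 mm. Good spot to set the pulley: x = -3 mm, y = 0
- carriage: blue block, 28 (x) x 80 (y) x 20 mm, sliding on the bed along the jig's +x only (85 mm); origin at the centre of its underside on the bed top, axes as the jig's. Starts drawn back, at jig x = -79 to -67 mm. Drags with about 8 N of friction, stays where left. In front an orange upright pad, 60 mm wide, top 22 mm up, its face 29 mm ahead of the origin when free
- drilled_block: loose aluminium block with bores, 36 x 50 x 26 mm, on the bench; origin at the centre of its underside; to be left alone
- insert_box: loose small orange carton, 30 x 50 x 22 mm, on the bench; origin at the centre of its underside; to be left alone
- seat (a point): point on the bed top, jig x = +40 mm, y = 0: the seated pulley's centre if the steel V insert were at its middle setting. The insert really sits up to 6 mm before or behind that; its place is not reported. Its two upright guide faces, 24 mm high, converge to +x at 60 degrees included; at the middle setting their open tips are at jig x = +30 mm, up to 41 mm to either side
- handle (a point): middle of the black upright handle on the carriage, 41 mm above the carriage's origin; handle 20 (x) x 14 (y) mm, 42 mm tall, free above the block: pinch it from above across y. The pad in front is sprung: 1.5 N to start, then 3 N per mm, 6.5 mm travel, not reported. Seated and held with 7 N, the pad has given about 2 mm and the push on the handle is the drag plus 7 N
Not all that is in view belongs to the job. Leave any pink look-alike of the pulley alone.

How it is judged:
By the outcome, as a careful person would: the job done as asked, in the order asked, and still so for the second after the job is handed in, with the robot touching nothing.
It also fails if it takes over 72 s, if anything falls off the work surface, if the arm or the gripper's body presses on something with over 40 N, if the wrist force passes 120 N, or if a joint passes its speed limit or range.

## Working session

There is one attempt and no reset: what is moved stays moved. The work goes in short steps, Python scripts to look and compute and a tool call to move; the robot and the scene stay as the last step left them, time stands still between calls to the robot, and variables do not carry over. Pictures are saved under pics/ and viewed, and the job is handed in when it is done.

Besides the shell and the picture viewer there is one more tool, called after "Emit:" in YAML: its name, and indented under it one key for each argument. arm_command: Moves the arm, as the interface text tells. Shift numbers are shares of 0.4 m and turn numbers shares of 0.5 rad, none past 1 either way. Its arguments: {"type":"object","properties":{"motion":{"type":"array","items":{"type":"object","properties":{"slide":{"type":"array","items":{"type":"number"}},"turn":{"type":"array","items":{"type":"number"}}}}},"gripper":{"type":"number"},"grip_force":{"type":"number"}},"required":["motion"]}

```bash
ls; mkdir -p pics; python3 - <<'E'
from plant import robot
import cv2,numpy as np
s=robot.read_state();print(s)
for n in ["top","side","wrist"]:
    c=robot.read_camera(n);cv2.imwrite(f"pics/{n}0.png",c["pixels"]);print(n,c["intrinsics"].tolist(),np.round(c["T"],4).tolist())
    np.savez(f"pics/{n}0.npz",p=c["pixels"],K=c["intrinsics"],T=c["T"])
E
```

```text
pics
{'t': 0.0, 'q': array([ 1.12157803e+00,  1.31134536e-01,  1.48927928e+00,  3.08742163e-05,
        1.52299230e+00, -8.54053984e-02]), 'dq': array([-1.00229405e-03,  3.21268843e-04, -1.06853453e-05, -1.19698379e-03,
        2.12371030e-03, -1.75151913e-03]), 'joint_torque': array([-1.35536728e-03, -5.59880698e+01, -4.91736603e+01,  7.62802572e-02,
        3.63083789e-02, -2.41112293e-04]), 'tool_pos': array([0.21338035, 0.56052885, 0.40370304]), 'orientation': array([ 2.58594179e+00,  1.78242240e+00, -2.49805690e-03]), 'force': array([-0.14184001,  0.80906724,  0.50750603]), 'wrist_torque': array([-0.0405079 ,  0.01913485, -0.03415573]), 'opening': 0.09315646266809671}
top [[417.77721061993026, 0.0, 320.163392098832], [0.0, 417.77721061993026, 195.02969590705365], [0.0, 0.0, 1.0]] [[-0.0494, -0.9774, 0.2057, 0.3574], [-0.9988, 0.0487, -0.0083, -0.1886], [-0.0019, -0.2059, -0.9786, 0.8874], [0.0, 0.0, 0.0, 1.0]]
side [[516.0266021617385, 0.0, 323.5184153556192], [0.0, 516.0266021617385, 201.35713816160506], [0.0, 0.0, 1.0]] [[-0.9985, -0.0282, 0.0466, 0.5021], [-0.0543, 0.5802, -0.8127, 0.6647], [-0.0041, -0.814, -0.5808, 0.6518], [0.0, 0.0, 0.0, 1.0]]
wrist [[280.03091252486155, 0.0, 323.61218316668453], [0.0, 280.03091252486155, 204.47538460389214], [0.0, 0.0, 1.0]] [[0.3567, 0.8908, 0.2816, 0.1342], [0.9342, -0.3393, -0.1101, 0.5901], [-0.0025, 0.3023, -0.9532, 0.3828], [0.0, 0.0, 0.0, 1.0]]
```

View pics/top0.png

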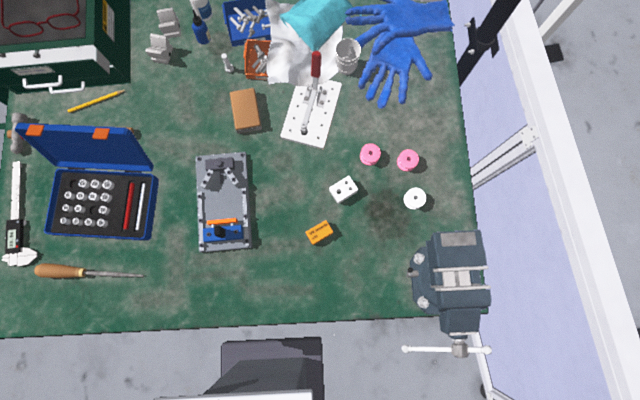

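View pics/side0.png

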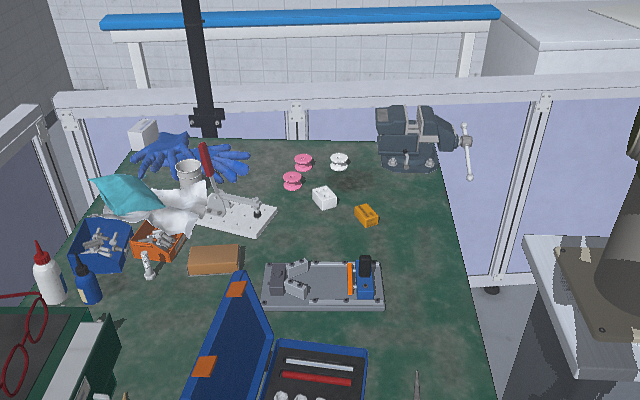

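View pics/wrist0.png

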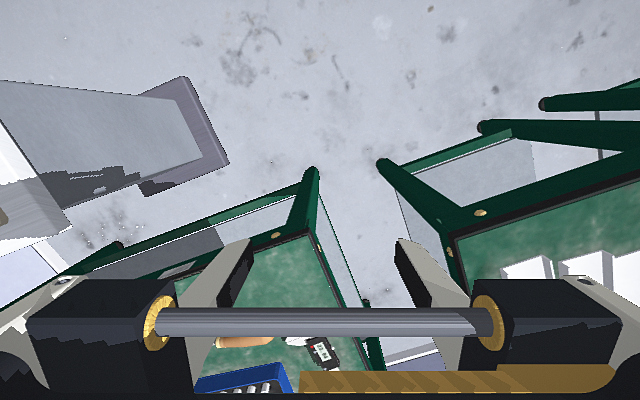

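The top view shows the white pulley near (415,199), the jig near (223,202) with the carriage at its lower end, the drilled block at (343,189), the carton at (319,233) and two pink decoys. In the side view the pulley is near (339,161) and the handle near (365,266).

```bash
cat > h.py <<'E'
import numpy as np,cv2
def load(n):
    d=np.load(f"pics/{n}.npz");return d["p"],d["K"],d["T"]
def ray(K,T,uv):
    d=T[:3,:3]@np.linalg.solve(K,np.array([uv[0],uv[1],1.]));return T[:3,3],d
def onz(K,T,uv,z):
    o,d=ray(K,T,uv);return o+d*(z-o[2])/d[2]
def proj(K,T,P):
    p=T[:3,:3].T@(np.asarray(P,float)-T[:3,3]);q=K@p;return q[:2]/q[2]
def tri(a,b):
    A=[];B=[]
    A=np.zeros((3,3));B=np.zeros(3)
    for o,d in (a,b):
        d=d/np.linalg.norm(d);M=np.eye(3)-np.outer(d,d);A+=M;B+=M@o
    return np.linalg.solve(A,B)
E
python3 - <<'E'
import cv2
from h import *
p,_,_=load("top0");a=cv2.resize(p[145:260,185:265],None,fx=5,fy=5,interpolation=cv2.INTER_CUBIC)
b=cv2.resize(p[145:260,300:440][:90],None,fx=2.8,fy=2.8,interpolation=cv2.INTER_CUBIC)
c=np.zeros((575,800,3),np.uint8);c[:575,:400]=a;c[:b.shape[0],400:400+b.shape[1]]=b[:,:400]
cv2.imwrite("pics/topc.png",c)
p,_,_=load("side0");cv2.imwrite("pics/sidec.png",cv2.resize(p[240:320,250:400],None,fx=5,fy=5,interpolation=cv2.INTER_CUBIC))
E
```

```text
(no output)
```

View pics/topc.png

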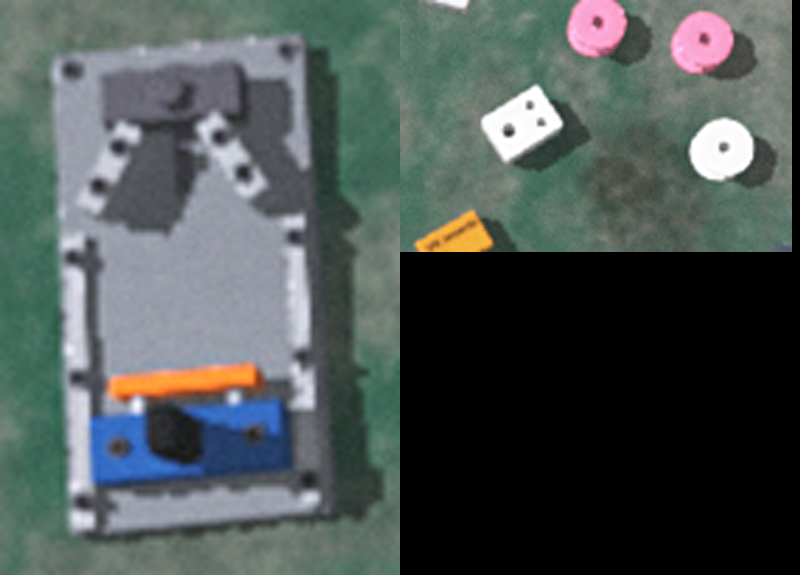

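View pics/sidec.png

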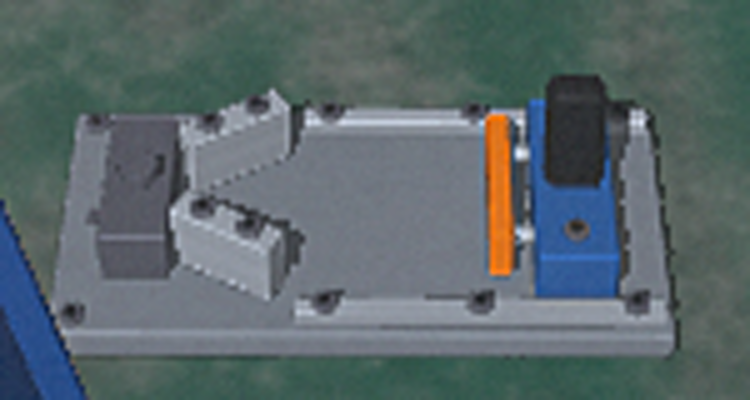

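```bash
python3 - <<'E'
from h import *
p,K,T=load("top0")
c=np.array([[53,55],[303,37],[325,512],[70,533]])/5.+[185,145]
C=np.array([onz(K,T,u,.012) for u in c]);print(C.round(4))
TL,TR,BR,BL=C
print("sides",np.linalg.norm(TL-BL),np.linalg.norm(TR-BR),np.linalg.norm(TL-TR),np.linalg.norm(BL-BR))
o=C.mean(0);x=(TL+TR-BL-BR);th=np.arctan2(x[1],x[0]);y=(TL+BL-TR-BR);print("top: o",o,"th",np.degrees(th),np.degrees(np.arctan2(-y[0],y[1])))
ps,Ks,Ts=load("side0")
s=np.array([[78,115],[645,108],[675,330],[55,330]])/5.+[250,240]
S=np.array([onz(Ks,Ts,u,.012) for u in s]);print("side",S.round(4),S.mean(0)) # order +x-y? 
def comp(m):
    n,l,st,ce=cv2.connectedComponentsWithStats(m.astype(np.uint8));return [(ce[i].round(2),st[i]) for i in range(1,n) if st[i][4]>25]
hsv=cv2.cvtColor(p,cv2.COLOR_BGR2HSV);w=(hsv[...,1]<40)&(hsv[...,2]>170);w[:, :380]=0;w[:,450:]=0;w[:175]=0;w[225:]=0
print(comp(w))
for ce,_ in comp(w): print("pulley top",onz(K,T,ce,.026),onz(K,T,ce,.013))
hsv=cv2.cvtColor(ps,cv2.COLOR_BGR2HSV);w2=(hsv[...,1]<50)&(hsv[...,2]>150);w2[:, :325]=0;w2[:,355:]=0;w2[:145]=0;w2[178:]=0
for ce,st in comp(w2): print("side",ce,st,onz(Ks,Ts,ce,.013))
# orange pad
E
```

```text
[[ 0.6421  0.0715  0.012 ]
 [ 0.6448 -0.0378  0.012 ]
 [ 0.4372 -0.0443  0.012 ]
 [ 0.4338  0.0619  0.012 ]]
sides 0.20853442544731762 0.20772597579352584 0.10931157663532884 0.10632293644756308
top: o [0.53947316 0.01283675 0.012     ] th 2.216797179708567 1.6485802848762297
side [[ 0.6488 -0.0314  0.012 ]
 [ 0.4415 -0.0456  0.012 ]
 [ 0.4352  0.0634  0.012 ]
 [ 0.6411  0.0738  0.012 ]] [0.54163789 0.01503944 0.012     ]
[(array([414.35, 197.84]), array([403, 187,  23,  23, 377], dtype=int32))]
pulley top [ 0.52262659 -0.39349972  0.026     ] [ 0.52511955 -0.39659186  0.013     ]
side [338.07 161.25] [330 153  18  18 238] [ 0.52758035 -0.39565023  0.013     ]
```

Emit:
arm_command:
  motion:
    - {"slide": [0,0,0],"turn": [0,0,-0.2025]}
    - {"slide": [0,0,0],"turn": [0,0,-0.2025]}
    - {"slide": [0,0,0],"turn": [0,0,-0.2025]}
    - {"slide": [0,0,0],"turn": [0,0,-0.2025]}
    - {"slide": [-0.07,0.06,0],"turn": [0,0,0]}

```text
t: 0.57
tool_pos: [0.2357, 0.536, 0.4041]
orientation: [-2.161, -2.277, 0.001]
force: [1.2, 0.7, -0.2]
opening: 0.0931
```

Emit:
arm_command:
  motion:
    - {"slide": [-0.07,0.06,0],"turn": [0,0,0]}
    - {"slide": [-0.07,0.06,0],"turn": [0,0,0]}
    - {"slide": [-0.07,0.06,0],"turn": [0,0,0]}
    - {"slide": [-0.07,0.06,0],"turn": [0,0,0]}
    - {"slide": [-0.08,0.05,0],"turn": [0,0,0]}

```text
t: 0.98
tool_pos: [0.3615, 0.3934, 0.4044]
orientation: [2.175, 2.267, -0.0]
force: [0.7, -0.2, 0.2]
opening: 0.093
```

Emit:
arm_command:
  motion:
    - {"slide": [-0.09,0.04,0],"turn": [0,0,0]}
    - {"slide": [-0.09,0.04,0],"turn": [0,0,0]}
    - {"slide": [-0.09,0.04,0],"turn": [0,0,0]}
    - {"slide": [-0.09,0.04,0],"turn": [0,0,0]}
    - {"slide": [-0.09,0.04,0],"turn": [0,0,0]}

```text
t: 1.4
tool_pos: [0.4481, 0.2162, 0.4046]
orientation: [-2.175, -2.267, 0.0]
force: [0.3, -0.1, -0.4]
opening: 0.0928
```

Emit:
arm_command:
  motion:
    - {"slide": [-0.09,0.02,0],"turn": [0,0,0]}
    - {"slide": [-0.09,0.02,0],"turn": [0,0,0]}
    - {"slide": [-0.09,0.02,0],"turn": [0,0,0]}
    - {"slide": [-0.09,0.03,0],"turn": [0,0,0]}
    - {"slide": [-0.09,0.03,0],"turn": [0,0,0]}

```text
t: 1.82
tool_pos: [0.5032, 0.0384, 0.4047]
orientation: [2.175, 2.267, 0.0]
force: [0.2, 0.2, -0.1]
opening: 0.0932
```

Emit:
arm_command:
  motion:
    - {"slide": [-0.04,0,0.06],"turn": [0,0,0]}
    - {"slide": [0,0,0.06],"turn": [0,0,0]}
    - {"slide": [0,0,0.05],"turn": [0,0,0]}
    - {"slide": [0,0,0],"turn": [0,0,0]}
    - {"slide": [0,0,0],"turn": [0,0,0]}

```text
t: 2.23
tool_pos: [0.5032, 0.0242, 0.3356]
orientation: [-2.174, -2.265, 0.003]
force: [0.7, -0.2, 0.2]
opening: 0.093
```

```bash
python3 - <<'E'
from plant import robot
import cv2,numpy as np
c=robot.read_camera("wrist");n="wrist1";cv2.imwrite(f"pics/{n}.png",c["pixels"])
np.savez(f"pics/{n}.npz",p=c["pixels"],K=c["intrinsics"],T=c["T"])
print(robot.read_state()["tool_pos"],robot.read_state()["orientation"],c["T"])
E
```

```text
[0.50383944 0.02438842 0.33724338] [-2.17474325e+00 -2.26678361e+00  3.53030914e-04] [[-4.00804365e-02  9.53485670e-01  2.98761839e-01  4.18522770e-01]
 [ 9.99196124e-01  3.84908165e-02  1.12054970e-02  2.01899828e-02]
 [-8.15306315e-04  2.98970793e-01 -9.54261914e-01  3.14911276e-01]
 [ 0.00000000e+00  0.00000000e+00  0.00000000e+00  1.00000000e+00]]
```

View pics/wrist1.png

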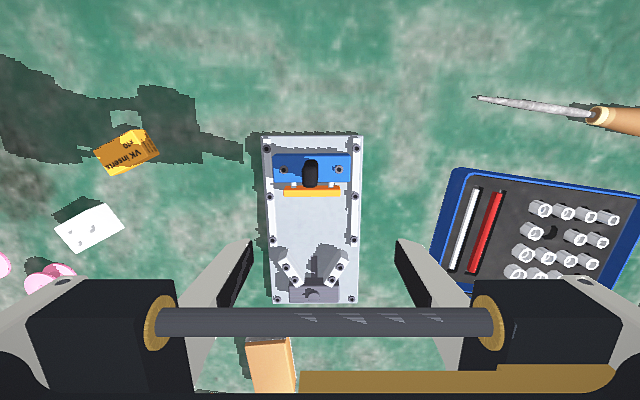

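The wrist view shows the jig squarely, from (263,135) to (360,303), with the handle at (311,173) and the V at the bottom; I'll refine the corners.

```bash
python3 - <<'E'
from h import *
p,K,T=load("wrist1")
cv2.imwrite("pics/w1c.png",cv2.resize(p[125:310,240:380],None,fx=3.2,fy=3.2,interpolation=cv2.INTER_CUBIC))
cv2.imwrite("pics/w1d.png",cv2.resize(p[125:200,250:375],None,fx=6,fy=6,interpolation=cv2.INTER_CUBIC))
E
```

```text
(no output)
```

View pics/w1c.png

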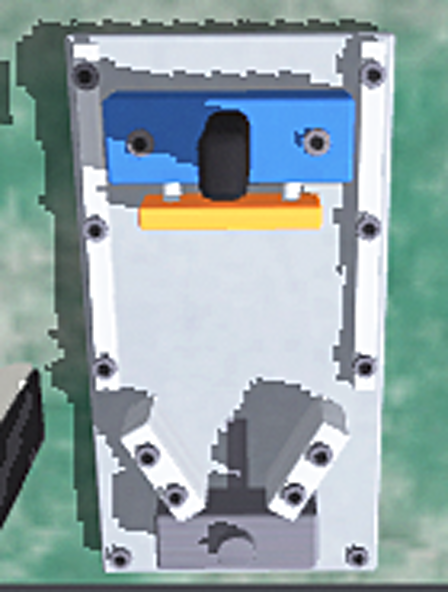

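View pics/w1d.png

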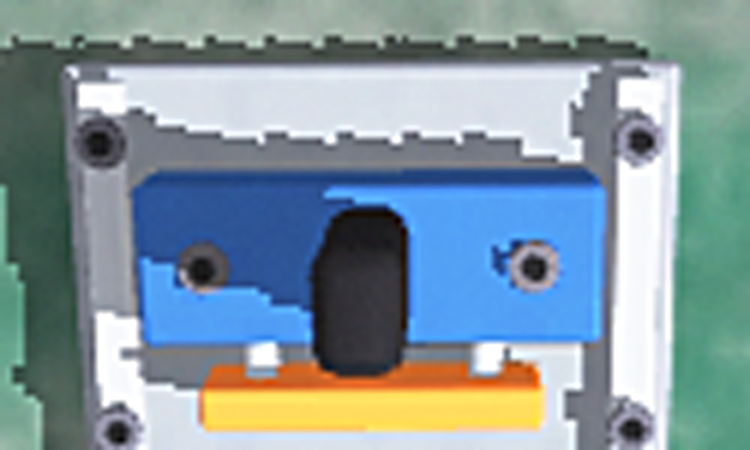

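```bash
python3 - <<'E'
from h import *
p,K,T=load("wrist1")
c=np.array([[66,36],[394,36],[378,571],[106,571]])/3.2+[240,125]
C=np.array([onz(K,T,u,.012) for u in c]);print(C.round(4))
A,B,D,E_=C  # A: -x,-y ; B:-x,+y ; D:+x,+y; E +x,-y
print("sides",np.linalg.norm(A-E_),np.linalg.norm(B-D),np.linalg.norm(A-B),np.linalg.norm(D-E_))
x=(D+E_-A-B);y=(B+D-A-E_);th1=np.arctan2(x[1],x[0]);th2=np.arctan2(-y[0],y[1]);o=C.mean(0)
print(o,np.degrees([th1,th2]))
th=np.radians(2.3);R=np.array([[np.cos(th),-np.sin(th)],[np.sin(th),np.cos(th)]])
def J(uv,z,off=(250,125),f=6): 
    u=np.array(uv)/f+off; return (R.T@(onz(K,T,u,z)[:2]-o[:2]))*1000
print("block back/front",J((370,180),.032),J((370,344),.032),"LR",J((135,200),.032),J((605,200),.032))
print("pad front top",J((205,388),.034),J((540,388),.034))
print("handle top L/R",J((318,260),.074),J((408,260),.074),"back",J((365,207),.074))
for z,a in ((.074,'o'),): pass
# V tips on top z=.036
for u in [(122,440),(347,432),(193,520),(273,518)]: print("V",J(u,.036,(240,125),3.2))
E
```

```text
[[ 0.4408 -0.0456  0.012 ]
 [ 0.4365  0.0623  0.012 ]
 [ 0.6437  0.073   0.012 ]
 [ 0.6481 -0.0353  0.012 ]]
sides 0.20753345660768824 0.20747710520530457 0.1079565325002686 0.1083542807362721
[0.54223905 0.01361696 0.012     ] [2.899032  2.3161078]
block back/front [-86.72749394  -0.68377264] [-58.68660088  -1.042844  ] LR [-83.3926751  -40.16421792] [-83.39770406  38.70236835]
pad front top [-51.38427403 -29.49517125] [-51.39336683  28.24564147]
handle top L/R [-80.6915948   -6.52744847] [-80.69280349   6.47104447] back [-88.32918792   0.36538451]
V [ 31.92220058 -39.48314846]
V [28.77295186 38.92269067]
V [ 64.15207795 -15.51553264]
V [63.3076598  13.25059848]
```

Emit:
arm_command:
  motion:
    - {"slide": [-0.1,0,0],"turn": [0,0,0]}
    - {"slide": [-0.1,0,0],"turn": [0,0,0]}
    - {"slide": [-0.1,0,0],"turn": [0,0,0]}
    - {"slide": [-0.1,0,0],"turn": [0,0,0]}
    - {"slide": [-0.1,0,0],"turn": [0,0,0]}

```text
t: 2.7
tool_pos: [0.5127, -0.1771, 0.3395]
orientation: [2.171, 2.266, 0.002]
force: [0.7, -0.5, -0.1]
opening: 0.0931
```

Emit:
arm_command:
  motion:
    - {"slide": [-0.1,0,0],"turn": [0,0,0]}
    - {"slide": [-0.1,0,0],"turn": [0,0,0]}
    - {"slide": [-0.1,0,0],"turn": [0,0,0]}
    - {"slide": [-0.1,0,0],"turn": [0,0,0]}
    - {"slide": [-0.1,0,0],"turn": [0,0,0]}

```text
t: 3.12
tool_pos: [0.5209, -0.3774, 0.3394]
orientation: [2.172, 2.265, 0.0]
force: [0.0, 0.2, 1.0]
opening: 0.0927
```

Emit:
arm_command:
  motion:
    - {"slide": [-0.045,0.006,0],"turn": [0,0,0]}
    - {"slide": [0,0,0.05],"turn": [0,0,0]}
    - {"slide": [0,0,0.05],"turn": [0,0,0]}
    - {"slide": [0,0,0],"turn": [0,0,0]}
    - {"slide": [0,0,0],"turn": [0,0,0]}

```text
t: 3.53
tool_pos: [0.5236, -0.3929, 0.2971]
orientation: [-2.174, -2.267, 0.0]
force: [-1.1, 0.4, 0.2]
opening: 0.0927
```

```bash
cat > snap.py <<'E'
import sys
from plant import robot
import cv2,numpy as np
for n,o in zip(sys.argv[1::2],sys.argv[2::2]):
    c=robot.read_camera(n);cv2.imwrite(f"pics/{o}.png",c["pixels"])
    np.savez(f"pics/{o}.npz",p=c["pixels"],K=c["intrinsics"],T=c["T"])
s=robot.read_state();print(s["t"],s["tool_pos"],s["orientation"],s["q"].round(2),s["force"].round(2),s["opening"])
E
python3 snap.py wrist wrist2
```

```text
3.5833 [ 0.52402841 -0.39309882  0.29840406] [2.17344780e+00 2.26674985e+00 4.60505211e-05] [-0.72  0.34  1.44 -0.    1.36 -2.33] [ 0.1   0.44 -0.18] 0.09310748226108109
```

View pics/wrist2.png

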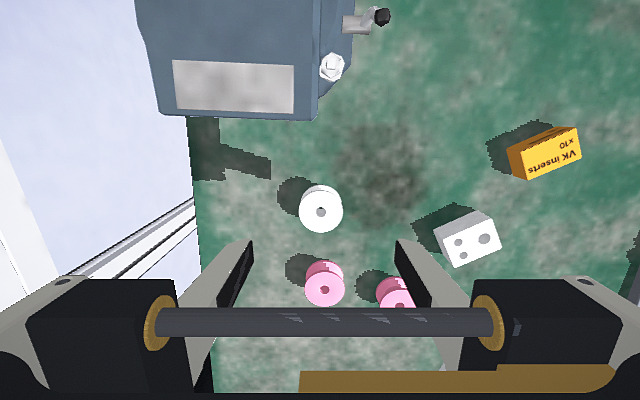

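The white pulley is at about (321,209) with its bore at (320,212), and the pink ones are ahead of it at (324,285) and (398,300).

```bash
python3 - <<'E'
from h import *
p,K,T=load("wrist2")
hsv=cv2.cvtColor(p,cv2.COLOR_BGR2HSV);w=((hsv[...,1]<45)&(hsv[...,2]>150)).astype(np.uint8);w[:,:290]=0;w[:,355:]=0;w[:175]=0;w[240:]=0
c=max(cv2.findContours(w,0,1)[0],key=cv2.contourArea)
print(cv2.boundingRect(c),cv2.minEnclosingCircle(c))
(x,y),r=cv2.minEnclosingCircle(c)
print(onz(K,T,(x,y),.026),onz(K,T,(x,y),.020),"hole",onz(K,T,(320,212),.026), 42e-3/2/ ((T[2,3]-.02)/.954)*280)
cv2.imwrite("pics/w2c.png",cv2.resize(p[170:250,280:360],None,fx=6,fy=6))
E
```

```text
(299, 185, 44, 48) ((320.73077392578125, 208.5), 23.971542358398438)
[ 0.52203761 -0.39639915  0.026     ] [ 0.52402977 -0.3963849   0.02      ] hole [ 0.52554716 -0.39695741  0.026     ] 21.900790020268783
```

View pics/w2c.png

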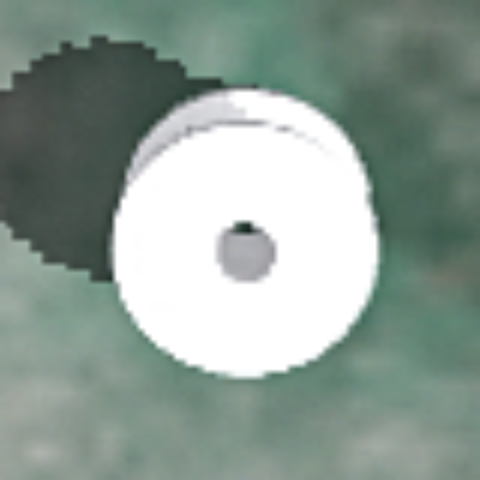

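Emit:
arm_command:
  motion:
    - {"slide": [-0.008,0.003,0.06],"turn": [0,0,0]}
    - {"slide": [0,0,0.06],"turn": [0,0,0]}
    - {"slide": [0,0,0.06],"turn": [0,0,0]}
    - {"slide": [0,0,0.05],"turn": [0,0,0]}
    - {"slide": [0,0,0.03],"turn": [0,0,0]}
  gripper: 80

```text
t: 4.0
tool_pos: [0.5252, -0.396, 0.1926]
orientation: [2.174, 2.268, -0.0]
force: [-0.5, 0.4, 0.1]
opening: 0.0746
```

Emit:
arm_command:
  motion:
    - {"slide": [0,0,0.007],"turn": [0,0,0]}
    - {"slide": [0,0,0],"turn": [0,0,0]}
    - {"slide": [0,0,0],"turn": [0,0,0]}
    - {"slide": [0,0,0],"turn": [0,0,0]}
    - {"slide": [0,0,0],"turn": [0,0,0]}

```text
t: 4.42
tool_pos: [0.5255, -0.397, 0.192]
orientation: [2.173, 2.265, 0.0]
force: [0.4, -0.6, 0.3]
opening: 0.0746
```

Emit:
arm_command:
  motion:
    - {"slide": [0,0,0],"turn": [0,0,0]}
    - {"slide": [0,0,0],"turn": [0,0,0]}
    - {"slide": [0,0,0],"turn": [0,0,0]}
    - {"slide": [0,0,0],"turn": [0,0,0]}
    - {"slide": [0,0,0],"turn": [0,0,0]}
  gripper: 30
  grip_force: 10

```text
t: 4.83
tool_pos: [0.5247, -0.3964, 0.1899]
orientation: [-2.175, -2.267, 0.0]
force: [0.8, 0.9, 0.1]
opening: 0.0455
```

Emit:
arm_command:
  motion:
    - {"slide": [0,0,0],"turn": [0,0,0]}
    - {"slide": [0,0,0],"turn": [0,0,0]}
    - {"slide": [0,0,0],"turn": [0,0,0]}
    - {"slide": [0,0,0],"turn": [0,0,0]}
    - {"slide": [0,0,0],"turn": [0,0,0]}

```text
t: 5.25
tool_pos: [0.5247, -0.3964, 0.1899]
orientation: [-2.175, -2.267, -0.0]
force: [-0.0, 0.3, 0.1]
opening: 0.0415
```

```bash
python3 snap.py wrist wrist3
```

```text
5.3 [ 0.5247321  -0.39641965  0.1898651 ] [-2.17505086e+00 -2.26664262e+00  5.84264702e-05] [-0.72  0.47  1.49 -0.    1.18 -2.34] [ 0.24  0.09 -0.88] 0.041352982480797114
```

View pics/wrist3.png

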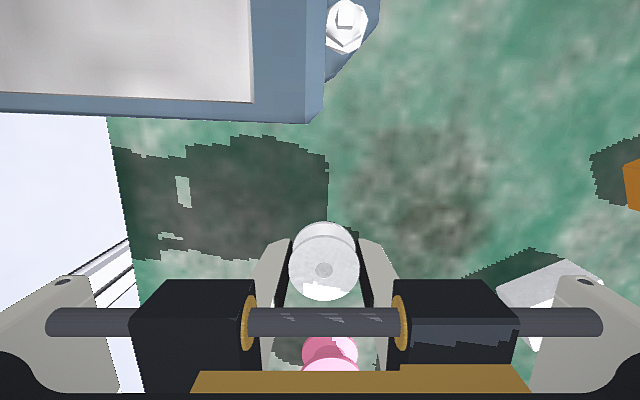

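The pulley, at (323,265), is held between the pads. I'll check how far it sits off the grasp centre.

```bash
python3 - <<'E'
from h import *
p,K,T=load("wrist3")
print(onz(K,T,(323.5,269),.026))
E
```

```text
[ 0.52436938 -0.3972713   0.026     ]
```

Emit:
arm_command:
  motion:
    - {"slide": [0,0,-0.02],"turn": [0,0,0]}
    - {"slide": [0,0,-0.04],"turn": [0,0,0]}
    - {"slide": [0,0,-0.06],"turn": [0,0,0]}
    - {"slide": [0,0,-0.08],"turn": [0,0,0]}
    - {"slide": [0,0,-0.08],"turn": [0,0,0]}
  grip_force: 15

```text
t: 5.72
tool_pos: [0.5244, -0.3961, 0.3027]
orientation: [-2.174, -2.265, 0.0]
force: [0.4, -0.5, -1.8]
opening: 0.0411
```

Emit:
arm_command:
  motion:
    - {"slide": [0.03,0.01,0],"turn": [0,0,0]}
    - {"slide": [0.07,0.01,0],"turn": [0,0,0]}
    - {"slide": [0.1,0.01,0],"turn": [0,0,0]}
    - {"slide": [0.1,0.01,0],"turn": [0,0,0]}
    - {"slide": [0.1,0.01,0],"turn": [0,0,0]}

```text
t: 6.13
tool_pos: [0.5379, -0.2343, 0.3025]
orientation: [2.176, 2.265, 0.001]
force: [1.4, 1.4, 0.0]
opening: 0.0413
```

Emit:
arm_command:
  motion:
    - {"slide": [0.1,0.01,0],"turn": [0,0,0]}
    - {"slide": [0.1,0.01,0],"turn": [0,0,0]}
    - {"slide": [0.1,0.01,0],"turn": [0,0,0]}
    - {"slide": [0.1,0,0],"turn": [0,0,0]}
    - {"slide": [0.1,0,0],"turn": [0,0,0]}

```text
t: 6.55
tool_pos: [0.5416, -0.0334, 0.3026]
orientation: [2.175, 2.266, 0.001]
force: [-0.1, -1.1, -1.1]
opening: 0.0412
```

Emit:
arm_command:
  motion:
    - {"slide": [0.07,0,0],"turn": [0,0,0]}
    - {"slide": [0.04,0,0],"turn": [0,0,0]}
    - {"slide": [0.01,0,0],"turn": [0,0,0]}
    - {"slide": [0,0,0],"turn": [0,0,0]}
    - {"slide": [0,0,0],"turn": [0,0,0]}

```text
t: 6.97
tool_pos: [0.54, 0.0121, 0.3022]
orientation: [2.174, 2.267, -0.0]
force: [0.5, -0.1, -0.4]
opening: 0.0416
```

```bash
python3 snap.py wrist wrist4 top top4
```

```text
7.0667 [0.54004697 0.01140794 0.30209091] [ 2.17625814e+00  2.26514084e+00 -2.70090610e-04] [-0.07  0.04  1.77 -0.    1.33 -1.68] [ 0.21  0.02 -0.88] 0.04122856195031641
```

View pics/wrist4.png

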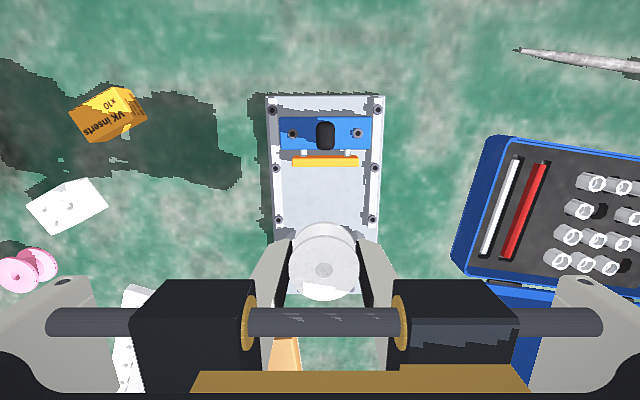

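The pulley hangs over the jig. The jig's back edge runs from (266,96) to (384,95) and the handle is at (325,135). I'll recheck the jig's centre line from this view.

```bash
python3 - <<'E'
from h import *
p,K,T=load("wrist4")
cv2.imwrite("pics/w4c.png",cv2.resize(p[85:240,250:395],None,fx=3.8,fy=3.8,interpolation=cv2.INTER_CUBIC))
E
```

```text
(no output)
```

View pics/w4c.png

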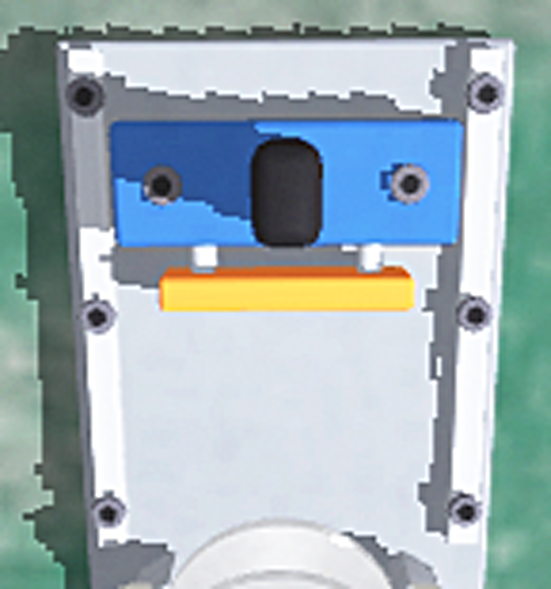

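```bash
python3 - <<'E'
from h import *
p,K,T=load("wrist4")
J=lambda u,z:onz(K,T,np.array(u)/3.8+[250,85],z)
m=[]
for a,b in [((84,97),(486,94)),((96,318),(474,316)),((107,513),(465,512))]:
    A,B=J(a,.018),J(b,.018);m.append((A+B)/2);print(((A+B)/2).round(4),np.linalg.norm(A-B),np.degrees(np.arctan2(-(B-A)[0],(B-A)[1])))
m=np.array(m);print(np.degrees(np.arctan2(m[-1,1]-m[0,1],m[-1,0]-m[0,0])))
A,B=J((60,43),.012),J((513,41),.012);print("back edge",A,B,(A+B)/2)
print("block",J((287,122),.032),J((287,243),.032),"pad front",J((287,310),.034), "handle",J((287,190),.06))
print("pulley",onz(K,T,(323.5,269.5),.138))
E
```

```text
[0.4507 0.0086 0.018 ] 0.0942453127054748 2.7355212870358243
[0.503  0.0109 0.018 ] 0.09424325243901513 2.6549562863905214
[0.555  0.0133 0.018 ] 0.09455325740663602 2.539303413975873
2.5692846042374904
back edge [ 0.44103884 -0.04498197  0.012     ] [0.43625183 0.06198801 0.012     ] [0.43864534 0.00850302 0.012     ]
block [0.45658016 0.00932414 0.032     ] [0.48325665 0.01046574 0.032     ] pad front [0.49847369 0.01110726 0.034     ] handle [0.46956023 0.00974407 0.06      ]
pulley [0.5403189  0.01121978 0.138     ]
```

Emit:
arm_command:
  motion:
    - {"slide": [0.0035,-0.001,0.06],"turn": [0,0,0]}
    - {"slide": [0,0,0.07],"turn": [0,0,0]}
    - {"slide": [0,0,0.06],"turn": [0,0,0]}
    - {"slide": [0,0,0.04],"turn": [0,0,0]}
    - {"slide": [0,0,0.012],"turn": [0,0,0]}

```text
t: 7.48
tool_pos: [0.5379, 0.0127, 0.2017]
orientation: [-2.174, -2.262, 0.006]
force: [-10.2, -0.4, 19.1]
opening: 0.0416
```

Emit:
arm_command:
  motion:
    - {"slide": [0,0,0],"turn": [0,0,0]}
    - {"slide": [0,0,0],"turn": [0,0,0]}
    - {"slide": [0,0,0],"turn": [0,0,0]}
    - {"slide": [0,0,0],"turn": [0,0,0]}
    - {"slide": [0,0,0],"turn": [0,0,0]}

```text
t: 7.9
tool_pos: [0.5401, 0.0138, 0.2065]
orientation: [2.174, 2.265, 0.002]
force: [-0.8, -0.9, -1.0]
opening: 0.0415
```

```bash
python3 snap.py side side5
```

```text
7.95 [0.5399624  0.01385465 0.20617562] [2.17423200e+00 2.26575756e+00 1.76312824e-03] [-0.07  0.16  1.84 -0.    1.14 -1.68] [-0.08  0.06 -0.66] 0.04117570345901119
```

Emit:
arm_command:
  motion:
    - {"slide": [-0.0015,0,0.0025],"turn": [0,0,0]}
    - {"slide": [-0.0015,0,0.0025],"turn": [0,0,0]}
    - {"slide": [0,0,0],"turn": [0,0,0]}
    - {"slide": [0,0,0],"turn": [0,0,0]}
    - {"slide": [0,0,0],"turn": [0,0,0]}

```text
t: 8.37
tool_pos: [0.5395, 0.0127, 0.203]
orientation: [-2.175, -2.267, 0.0]
force: [0.8, 0.3, -0.7]
opening: 0.0412
```

```bash
python3 snap.py side side6 wrist wrist6; python3 -c "
import cv2
p=cv2.imread('pics/side6.png');cv2.imwrite('pics/side6c.png',cv2.resize(p[220:320,250:400],None,fx=5,fy=5,interpolation=cv2.INTER_CUBIC))"
```

```text
8.4667 [0.53954048 0.01271623 0.20312634] [-2.17516884e+00 -2.26675434e+00  3.95274054e-05] [-0.07  0.16  1.84 -0.    1.14 -1.68] [ 0.16  0.3  -0.69] 0.04146761191872537
```

View pics/side6c.png

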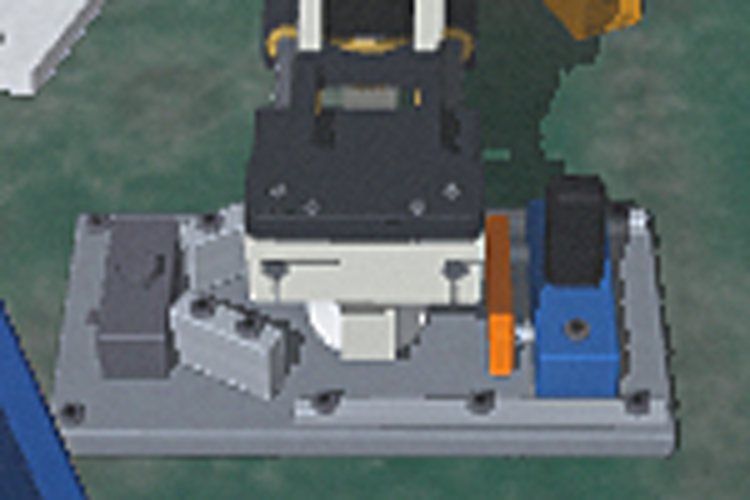

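View pics/wrist6.png

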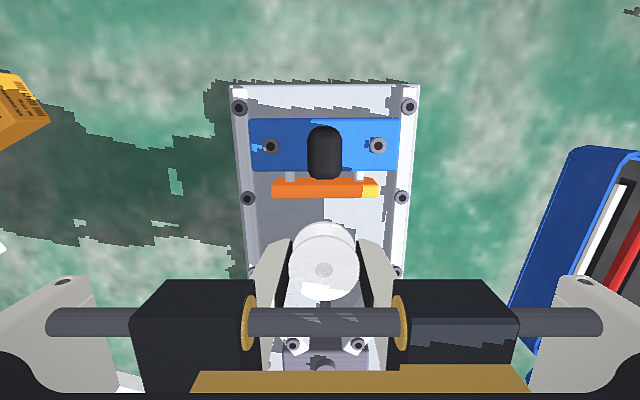

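Pulley is centred in the grip at (323,269), same as at pick, about 1 mm above the bed and well between the carriage and the V. Next I lower it gently until it touches.

Emit:
arm_command:
  motion:
    - {"slide": [0,0,0.001],"turn": [0,0,0]}
    - {"slide": [0,0,0],"turn": [0,0,0]}
    - {"slide": [0,0,0.001],"turn": [0,0,0]}
    - {"slide": [0,0,0],"turn": [0,0,0]}
    - {"slide": [0,0,0],"turn": [0,0,0]}

```text
t: 8.88
tool_pos: [0.5395, 0.0127, 0.2023]
orientation: [-2.175, -2.267, 0.0]
force: [-0.3, 0.0, -0.8]
opening: 0.0416
```

```bash
python3 snap.py
```

```text
8.8833 [0.53951301 0.01271474 0.20228377] [-2.17515249e+00 -2.26666328e+00  9.18267764e-05] [-0.07  0.17  1.84  0.    1.14 -1.68] [-0.33  0.02 -0.79] 0.0416404091625156
```

Emit:
arm_command:
  motion:
    - {"slide": [0,0,0.0006],"turn": [0,0,0]}
    - {"slide": [0,0,0],"turn": [0,0,0]}
    - {"slide": [0,0,0.0006],"turn": [0,0,0]}
    - {"slide": [0,0,0],"turn": [0,0,0]}
    - {"slide": [0,0,0],"turn": [0,0,0]}

```text
t: 9.3
tool_pos: [0.5395, 0.0127, 0.2018]
orientation: [-2.175, -2.267, 0.0]
force: [0.1, 0.1, -0.2]
opening: 0.0412
```

```bash
python3 snap.py
```

```text
9.3 [0.53952064 0.01273114 0.20184407] [-2.17516785e+00 -2.26674951e+00  2.77924088e-05] [-0.07  0.17  1.84 -0.    1.14 -1.68] [ 0.12  0.1  -0.24] 0.04115480883008771
```

Emit:
arm_command:
  motion:
    - {"slide": [0,0,0.0006],"turn": [0,0,0]}
    - {"slide": [0,0,0],"turn": [0,0,0]}
    - {"slide": [0,0,0],"turn": [0,0,0]}
    - {"slide": [0,0,0],"turn": [0,0,0]}
    - {"slide": [0,0,0],"turn": [0,0,0]}
  grip_force: 8

```text
t: 9.72
tool_pos: [0.5396, 0.0127, 0.2017]
orientation: [2.175, 2.267, 0.0]
force: [-0.4, -0.3, 0.3]
opening: 0.0414
```

Emit:
arm_command:
  motion:
    - {"slide": [0,0,0],"turn": [0,0,0]}
    - {"slide": [0,0,0],"turn": [0,0,0]}
    - {"slide": [0,0,0],"turn": [0,0,0]}
    - {"slide": [0,0,0],"turn": [0,0,0]}
    - {"slide": [0,0,0],"turn": [0,0,0]}
  gripper: 50

```text
t: 10.13
tool_pos: [0.5395, 0.0127, 0.2016]
orientation: [2.175, 2.267, -0.0]
force: [-0.0, 0.1, -0.9]
opening: 0.0464
```

Emit:
arm_command:
  motion:
    - {"slide": [0,0,-0.01],"turn": [0,0,0]}
    - {"slide": [0,0,-0.02],"turn": [0,0,0]}
    - {"slide": [0,0,-0.04],"turn": [0,0,0]}
    - {"slide": [0,0,-0.08],"turn": [0,0,0]}
    - {"slide": [0,0,-0.06],"turn": [0,0,0]}

```text
t: 10.55
tool_pos: [0.5395, 0.0127, 0.2876]
orientation: [2.175, 2.267, 0.0]
force: [1.6, -0.5, 0.2]
opening: 0.0466
```

Emit:
arm_command:
  motion:
    - {"slide": [0,-0.06,0],"turn": [0,0,0]}
    - {"slide": [0,-0.06,0],"turn": [0,0,0]}
    - {"slide": [0,-0.055,0],"turn": [0,0,0]}
    - {"slide": [0,0,0],"turn": [0,0,0]}
    - {"slide": [0,0,0],"turn": [0,0,0]}

```text
t: 10.97
tool_pos: [0.4692, 0.0098, 0.2864]
orientation: [2.175, 2.266, 0.001]
force: [0.7, -0.1, 0.0]
opening: 0.0465
```

```bash
python3 snap.py wrist wrist7 top top7 side side7
```

```text
11.1167 [0.47051549 0.00977835 0.28643436] [2.17432655e+00 2.26573679e+00 1.72387701e-03] [-0.09 -0.14  1.97  0.    1.3  -1.7 ] [-0.2   0.01  0.59] 0.04641302285392957
```

View pics/wrist7.png

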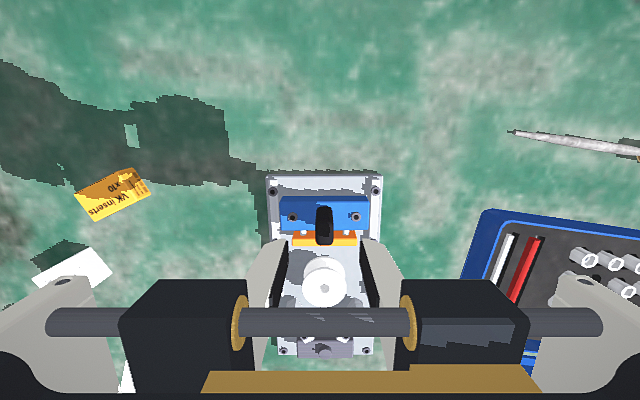

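View pics/side7.png

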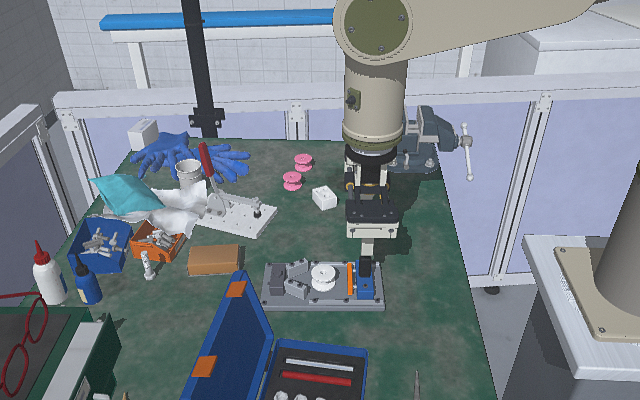

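The pulley stands upright on the bed at (325,287), in front of the pad. I'm going down on the handle.

Emit:
arm_command:
  motion:
    - {"slide": [0,0,0.03],"turn": [0,0,0]}
    - {"slide": [0,0,0.05],"turn": [0,0,0]}
    - {"slide": [0,0,0.04],"turn": [0,0,0]}
    - {"slide": [0,0,0.02],"turn": [0,0,0]}
    - {"slide": [0,0,0.01],"turn": [0,0,0]}

```text
t: 11.53
tool_pos: [0.469, 0.0099, 0.2233]
orientation: [-2.173, -2.265, 0.003]
force: [0.5, 0.2, -1.2]
opening: 0.0462
```

Emit:
arm_command:
  motion:
    - {"slide": [0,0,0],"turn": [0,0,0]}
    - {"slide": [0,0,0],"turn": [0,0,0]}
    - {"slide": [0,0,0],"turn": [0,0,0]}
    - {"slide": [0,0,0],"turn": [0,0,0]}
    - {"slide": [0,0,0],"turn": [0,0,0]}

```text
t: 11.95
tool_pos: [0.47, 0.0098, 0.2265]
orientation: [2.174, 2.266, 0.002]
force: [0.6, -0.1, 0.0]
opening: 0.0465
```

```bash
python3 snap.py wrist wrist8
```

```text
12.0 [0.46991901 0.00980365 0.2263193 ] [2.17452022e+00 2.26597270e+00 1.28893524e-03] [-0.09 -0.06  2.02 -0.    1.18 -1.7 ] [-0.09  0.21  0.03] 0.046342076690793994
```

View pics/wrist8.png

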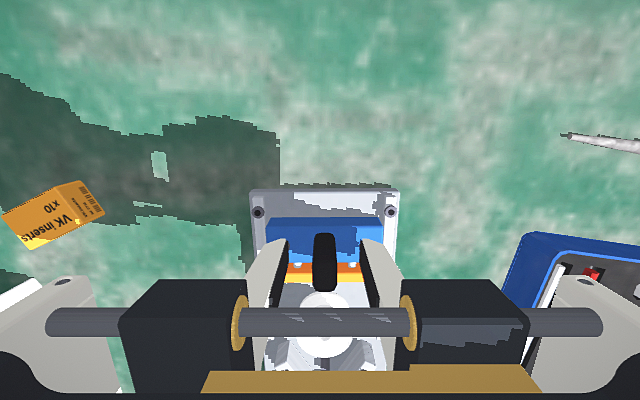

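The handle is centred between the fingers at (325,262), so I close on it.

Emit:
arm_command:
  motion:
    - {"slide": [0,0,0],"turn": [0,0,0]}
    - {"slide": [0,0,0],"turn": [0,0,0]}
    - {"slide": [0,0,0],"turn": [0,0,0]}
    - {"slide": [0,0,0],"turn": [0,0,0]}
    - {"slide": [0,0,0],"turn": [0,0,0]}
  gripper: 8
  grip_force: 35

```text
t: 12.42
tool_pos: [0.4696, 0.0098, 0.2256]
orientation: [-2.175, -2.267, 0.0]
force: [0.1, 0.6, 0.0]
opening: 0.0174
```

Emit:
arm_command:
  motion:
    - {"slide": [0,0,0],"turn": [0,0,0]}
    - {"slide": [0,0,0],"turn": [0,0,0]}
    - {"slide": [0,0,0],"turn": [0,0,0]}
    - {"slide": [0,0,0],"turn": [0,0,0]}
    - {"slide": [0,0,0],"turn": [0,0,0]}

```text
t: 12.83
tool_pos: [0.4696, 0.01, 0.2256]
orientation: [-2.175, -2.267, -0.0]
force: [0.1, 2.8, -0.8]
opening: 0.0139
```

```bash
python3 snap.py
```

```text
12.8333 [0.46957373 0.01001644 0.22561075] [-2.17482766e+00 -2.26669822e+00 -3.08493552e-04] [-0.09 -0.05  2.02  0.    1.18 -1.7 ] [ 0.07  2.79 -0.79] 0.013867776509666575
```

Emit:
arm_command:
  motion:
    - {"slide": [0,0.0025,0],"turn": [0,0,0]}
    - {"slide": [0,0.005,0],"turn": [0,0,0]}
    - {"slide": [0,0.005,0],"turn": [0,0,0]}
    - {"slide": [0,0.005,0],"turn": [0,0,0]}
    - {"slide": [0,0.005,0],"turn": [0,0,0]}

```text
t: 13.25
tool_pos: [0.4779, 0.0104, 0.2256]
orientation: [-2.173, -2.265, 0.003]
force: [-8.6, 3.8, 8.7]
opening: 0.0137
```

```bash
python3 snap.py
```

```text
13.25 [0.47790774 0.01038706 0.22557252] [-2.17338072 -2.2652095   0.00276952] [-0.09 -0.03  2.    0.    1.18 -1.7 ] [-8.56  3.8   8.72] 0.013671451433328157
```

Emit:
arm_command:
  motion:
    - {"slide": [0,0.005,0],"turn": [0,0,0]}
    - {"slide": [0,0.005,0],"turn": [0,0,0]}
    - {"slide": [0,0.005,0],"turn": [0,0,0]}
    - {"slide": [0,0.005,0],"turn": [0,0,0]}
    - {"slide": [0,0.005,0],"turn": [0,0,0]}

```text
t: 13.67
tool_pos: [0.4879, 0.0108, 0.2256]
orientation: [-2.173, -2.265, 0.003]
force: [-8.6, 3.3, 9.1]
opening: 0.0142
```

Emit:
arm_command:
  motion:
    - {"slide": [0,0.005,0],"turn": [0,0,0]}
    - {"slide": [0,0.005,0],"turn": [0,0,0]}
    - {"slide": [0,0.005,0],"turn": [0,0,0]}
    - {"slide": [0,0.005,0],"turn": [0,0,0]}
    - {"slide": [0,0.005,0],"turn": [0,0,0]}

```text
t: 14.08
tool_pos: [0.4979, 0.0113, 0.2256]
orientation: [-2.173, -2.265, 0.003]
force: [-9.0, 3.7, 8.4]
opening: 0.014
```

Emit:
arm_command:
  motion:
    - {"slide": [0,0.005,0],"turn": [0,0,0]}
    - {"slide": [0,0.005,0],"turn": [0,0,0]}
    - {"slide": [0,0.005,0],"turn": [0,0,0]}
    - {"slide": [0,0.005,0],"turn": [0,0,0]}
    - {"slide": [0,0.005,0],"turn": [0,0,0]}

```text
t: 14.5
tool_pos: [0.5079, 0.0117, 0.2256]
orientation: [-2.173, -2.265, 0.003]
force: [-8.4, 3.9, 8.2]
opening: 0.0137
```

Emit:
arm_command:
  motion:
    - {"slide": [0,0.005,0],"turn": [0,0,0]}
    - {"slide": [0,0.005,0],"turn": [0,0,0]}
    - {"slide": [0,0.005,0],"turn": [0,0,0]}
    - {"slide": [0,0.005,0],"turn": [0,0,0]}
    - {"slide": [0,0.005,0],"turn": [0,0,0]}

```text
t: 14.92
tool_pos: [0.5179, 0.0122, 0.2256]
orientation: [-2.173, -2.265, 0.003]
force: [-8.8, 4.3, 8.4]
opening: 0.0139
```

```bash
python3 snap.py side side9; python3 -c "
import cv2
p=cv2.imread('pics/side9.png');cv2.imwrite('pics/side9c.png',cv2.resize(p[220:320,250:400],None,fx=5,fy=5,interpolation=cv2.INTER_CUBIC))"
```

```text
14.9667 [0.51810134 0.0122032  0.22561107] [-2.17334692e+00 -2.26524637e+00  2.13380817e-03] [-0.08  0.08  1.89  0.    1.18 -1.69] [-7.9   4.88  8.63] 0.013935814802949196
```

View pics/side9c.png

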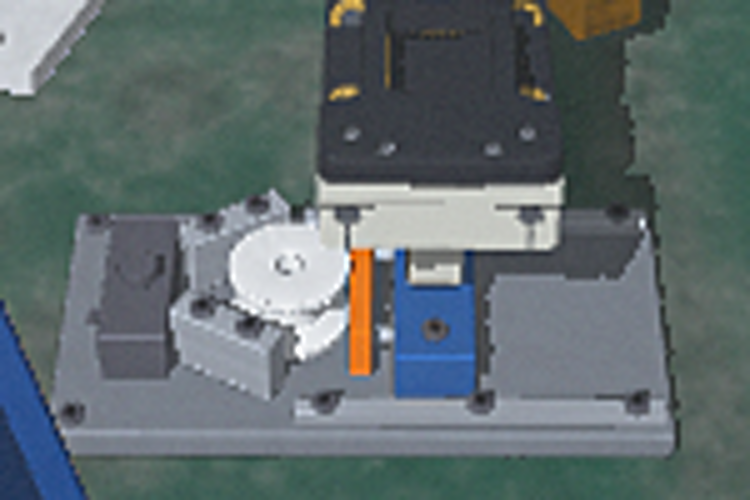

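The pulley rides upright in front of the pad, heading into the V. I continue with finer steps.

Emit:
arm_command:
  motion:
    - {"slide": [0,0.0025,0],"turn": [0,0,0]}
    - {"slide": [0,0.0025,0],"turn": [0,0,0]}
    - {"slide": [0,0.0025,0],"turn": [0,0,0]}
    - {"slide": [0,0.0025,0],"turn": [0,0,0]}
    - {"slide": [0,0.0025,0],"turn": [0,0,0]}

```text
t: 15.38
tool_pos: [0.5228, 0.0124, 0.2256]
orientation: [-2.173, -2.265, 0.002]
force: [-8.5, 3.4, 9.4]
opening: 0.0135
```

Emit:
arm_command:
  motion:
    - {"slide": [0,0.002,0],"turn": [0,0,0]}
    - {"slide": [0,0.002,0],"turn": [0,0,0]}
    - {"slide": [0,0.002,0],"turn": [0,0,0]}
    - {"slide": [0,0.002,0],"turn": [0,0,0]}
    - {"slide": [0,0.002,0],"turn": [0,0,0]}

```text
t: 15.8
tool_pos: [0.5268, 0.0126, 0.2256]
orientation: [-2.173, -2.265, 0.002]
force: [-8.6, 5.0, 9.1]
opening: 0.0141
```

Emit:
arm_command:
  motion:
    - {"slide": [0,0.001,0],"turn": [0,0,0]}
    - {"slide": [0,0.001,0],"turn": [0,0,0]}
    - {"slide": [0,0.001,0],"turn": [0,0,0]}
    - {"slide": [0,0.001,0],"turn": [0,0,0]}
    - {"slide": [0,0.001,0],"turn": [0,0,0]}

```text
t: 16.22
tool_pos: [0.5288, 0.0127, 0.2256]
orientation: [-2.173, -2.265, 0.002]
force: [-9.3, 4.0, 8.3]
opening: 0.0139
```

Emit:
arm_command:
  motion:
    - {"slide": [0,0.0005,0],"turn": [0,0,0]}
    - {"slide": [0,0.0005,0],"turn": [0,0,0]}
    - {"slide": [0,0.0005,0],"turn": [0,0,0]}
    - {"slide": [0,0.0005,0],"turn": [0,0,0]}
    - {"slide": [0,0.0005,0],"turn": [0,0,0]}

```text
t: 16.63
tool_pos: [0.5296, 0.0127, 0.2256]
orientation: [-2.173, -2.265, 0.003]
force: [-10.7, 4.1, 9.7]
opening: 0.0136
```

```bash
python3 snap.py side side10; python3 -c "
import cv2
p=cv2.imread('pics/side10.png');cv2.imwrite('pics/side10c.png',cv2.resize(p[220:320,250:400],None,fx=5,fy=5,interpolation=cv2.INTER_CUBIC))"
```

```text
16.6833 [0.52963601 0.01273084 0.22559463] [-2.17280626 -2.26488981  0.00309386] [-0.07  0.11  1.85  0.    1.18 -1.69] [-10.14   4.13  10.63] 0.013636375076621434
```

View pics/side10c.png

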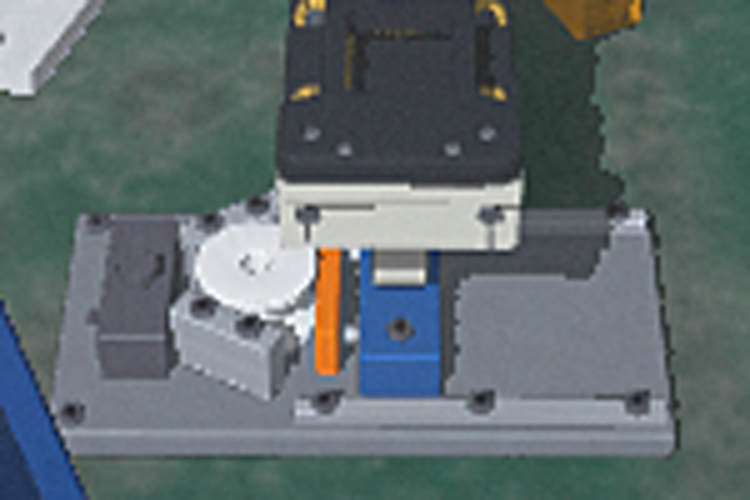

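The push is about 1.7 N above the 8.6 N drag, so contact with the V has begun. I'm feeling further towards a total of about 15.6 N.

Emit:
arm_command:
  motion:
    - {"slide": [0,0.0005,0],"turn": [0,0,0]}
    - {"slide": [0,0.0005,0],"turn": [0,0,0]}
    - {"slide": [0,0.0005,0],"turn": [0,0,0]}
    - {"slide": [0,0.0005,0],"turn": [0,0,0]}
    - {"slide": [0,0.0005,0],"turn": [0,0,0]}

```text
t: 17.1
tool_pos: [0.5304, 0.0127, 0.2256]
orientation: [-2.172, -2.265, 0.004]
force: [-12.4, 4.0, 12.2]
opening: 0.014
```

```bash
python3 snap.py
```

```text
17.1 [0.53041863 0.01274854 0.2255597 ] [-2.17245963 -2.26454107  0.00386145] [-0.07  0.11  1.85  0.    1.18 -1.69] [-12.42   4.01  12.16] 0.01399268389808013
```

Emit:
arm_command:
  motion:
    - {"slide": [0,0.0005,0],"turn": [0,0,0]}
    - {"slide": [0,0.0005,0],"turn": [0,0,0]}
    - {"slide": [0,0.0005,0],"turn": [0,0,0]}
    - {"slide": [0,0.0005,0],"turn": [0,0,0]}
    - {"slide": [0,0,0],"turn": [0,0,0]}

```text
t: 17.52
tool_pos: [0.5311, 0.0128, 0.2256]
orientation: [-2.172, -2.264, 0.004]
force: [-13.4, 3.9, 13.1]
opening: 0.0136
```

```bash
python3 snap.py
```

```text
17.5167 [0.53109322 0.01280957 0.22559571] [-2.1720884  -2.26446531  0.00441344] [-0.07  0.11  1.85  0.    1.18 -1.69] [-13.41   3.88  13.07] 0.013570679258650705
```

Emit:
arm_command:
  motion:
    - {"slide": [0,0.0005,0],"turn": [0,0,0]}
    - {"slide": [0,0.0005,0],"turn": [0,0,0]}
    - {"slide": [0,0.0005,0],"turn": [0,0,0]}
    - {"slide": [0,0,0],"turn": [0,0,0]}
    - {"slide": [0,0,0],"turn": [0,0,0]}

```text
t: 17.93
tool_pos: [0.5316, 0.0128, 0.2256]
orientation: [-2.172, -2.264, 0.005]
force: [-14.3, 4.1, 13.6]
opening: 0.0138
```

```bash
python3 snap.py side side11; python3 snap.py wrist wrist11; python3 snap.py top top11
```

```text
17.9833 [0.53155708 0.01281667 0.22557184] [-2.17197854 -2.26415985  0.00486606] [-0.07  0.11  1.85  0.    1.18 -1.68] [-14.97   3.89  13.55] 0.013863078208945149
18.0333 [0.53156251 0.01280534 0.22557418] [-2.17198251 -2.26414836  0.00482244] [-0.07  0.11  1.85  0.    1.18 -1.68] [-15.24   3.07  12.67] 0.013806049126725764
18.0833 [0.53157761 0.01281603 0.2255922 ] [-2.17201951 -2.26421453  0.004794  ] [-0.07  0.11  1.85  0.    1.18 -1.68] [-14.52   4.06  13.25] 0.013368644664664501
```

Emit:
arm_command:
  motion:
    - {"slide": [0,0.0005,0],"turn": [0,0,0]}
    - {"slide": [0,0.0005,0],"turn": [0,0,0]}
    - {"slide": [0,0,0],"turn": [0,0,0]}
    - {"slide": [0,0,0],"turn": [0,0,0]}
    - {"slide": [0,0,0],"turn": [0,0,0]}

```text
t: 18.5
tool_pos: [0.5319, 0.0128, 0.2256]
orientation: [-2.172, -2.264, 0.005]
force: [-15.4, 4.6, 12.9]
opening: 0.0138
```

```bash
python3 snap.py side side12; python3 snap.py wrist wrist12; python3 snap.py top top12; python3 snap.py side side12
```

```text
18.55 [0.53188807 0.01281504 0.22558147] [-2.17186926 -2.26406723  0.00509866] [-0.07  0.12  1.85  0.    1.19 -1.68] [-15.95   3.61  14.4 ] 0.013795385529225027
18.6 [0.53188311 0.01284129 0.22559089] [-2.17179187 -2.26411905  0.00515691] [-0.07  0.12  1.85  0.    1.19 -1.68] [-16.3    4.04  14.25] 0.013662335746226655
18.65 [0.53188427 0.01283124 0.22558363] [-2.17181201 -2.26404795  0.00511856] [-0.07  0.12  1.85  0.    1.19 -1.68] [-15.18   4.31  14.18] 0.013419413857350428
18.7 [0.53188194 0.01281926 0.22556694] [-2.17186368 -2.26397822  0.00511596] [-0.07  0.12  1.85  0.    1.19 -1.68] [-15.36   4.7   12.89] 0.01372461424985223
```

The push averages 15.6 N against 8.6 N of drag, so about 7 N on the pulley. I release.

Emit:
arm_command:
  motion:
    - {"slide": [0,0,0],"turn": [0,0,0]}
    - {"slide": [0,0,0],"turn": [0,0,0]}
    - {"slide": [0,0,0],"turn": [0,0,0]}
    - {"slide": [0,0,0],"turn": [0,0,0]}
    - {"slide": [0,0,0],"turn": [0,0,0]}
  gripper: 45

```text
t: 19.12
tool_pos: [0.5334, 0.0123, 0.2256]
orientation: [2.175, 2.266, -0.0]
force: [-1.2, 1.1, 0.1]
opening: 0.0403
```

```bash
python3 snap.py wrist wrist13
```

```text
19.1667 [0.53343064 0.01232652 0.22558226] [ 2.17525092e+00  2.26641443e+00 -1.85812028e-05] [-0.07  0.12  1.85 -0.    1.18 -1.68] [-0.18  0.09  0.02] 0.04079999254963821
```

View pics/wrist13.png

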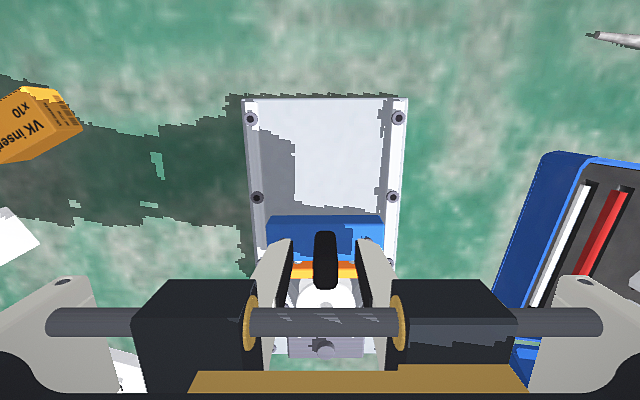

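The fingers are clear of the handle at (325,262) and the force reads zero. I lift away and look.

Emit:
arm_command:
  motion:
    - {"slide": [0,0,-0.01],"turn": [0,0,0]}
    - {"slide": [0,0,-0.03],"turn": [0,0,0]}
    - {"slide": [0,0,-0.06],"turn": [0,0,0]}
    - {"slide": [0,0,-0.08],"turn": [0,0,0]}
    - {"slide": [0,0,-0.06],"turn": [0,0,0]}

```text
t: 19.58
tool_pos: [0.5335, 0.0124, 0.3247]
orientation: [2.174, 2.266, 0.001]
force: [0.6, 0.4, 0.3]
opening: 0.0419
```

Emit:
arm_command:
  motion:
    - {"slide": [0,-0.06,-0.03],"turn": [0,0,0]}
    - {"slide": [0,-0.08,0],"turn": [0,0,0]}
    - {"slide": [0,-0.05,0],"turn": [0,0,0]}
    - {"slide": [0,0,0],"turn": [0,0,0]}
    - {"slide": [0,0,0],"turn": [0,0,0]}

```text
t: 20.0
tool_pos: [0.457, 0.0093, 0.335]
orientation: [2.174, 2.265, 0.002]
force: [0.9, 0.1, -0.1]
opening: 0.0417
```

```bash
python3 snap.py wrist wrist14 side side14 top top14; python3 -c "
import cv2,numpy as np
p=cv2.imread('pics/side14.png');q=cv2.imread('pics/wrist14.png');t=cv2.imread('pics/top14.png')
cv2.imwrite('pics/side14c.png',cv2.resize(p[220:320,250:400],None,fx=5,fy=5,interpolation=cv2.INTER_CUBIC))
cv2.imwrite('pics/top14c.png',cv2.resize(t[140:260,180:380],None,fx=4,fy=4,interpolation=cv2.INTER_CUBIC))"
```

```text
20.15 [0.45811953 0.00929278 0.33436768] [2.17451195e+00 2.26597102e+00 1.39474413e-03] [-0.09 -0.22  1.96  0.    1.4  -1.7 ] [-0.24 -0.13  0.34] 0.042083770388929964
```

View pics/side14c.png

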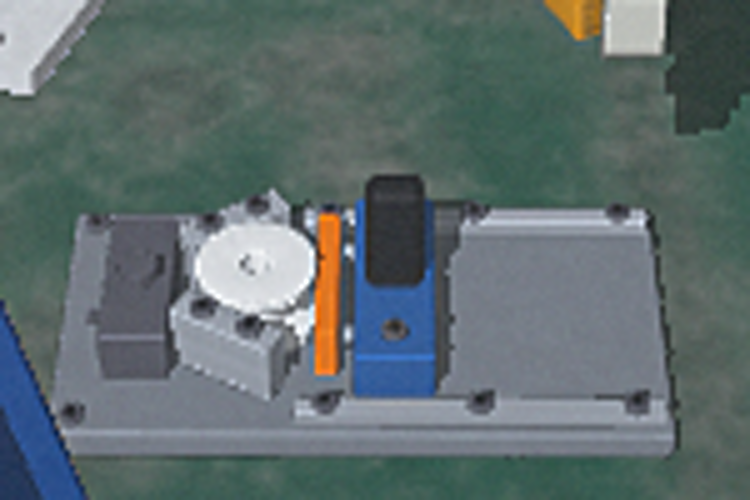

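View pics/wrist14.png

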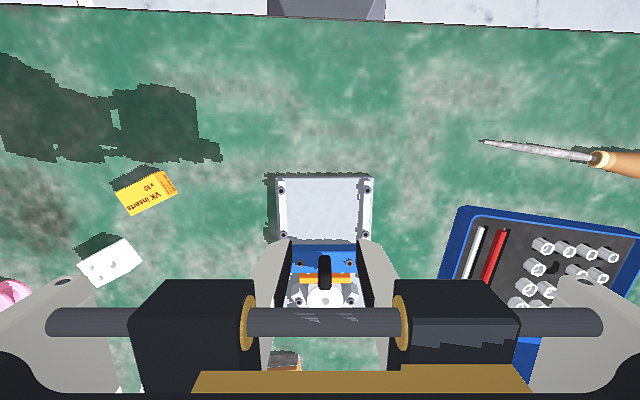

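View pics/top14c.png

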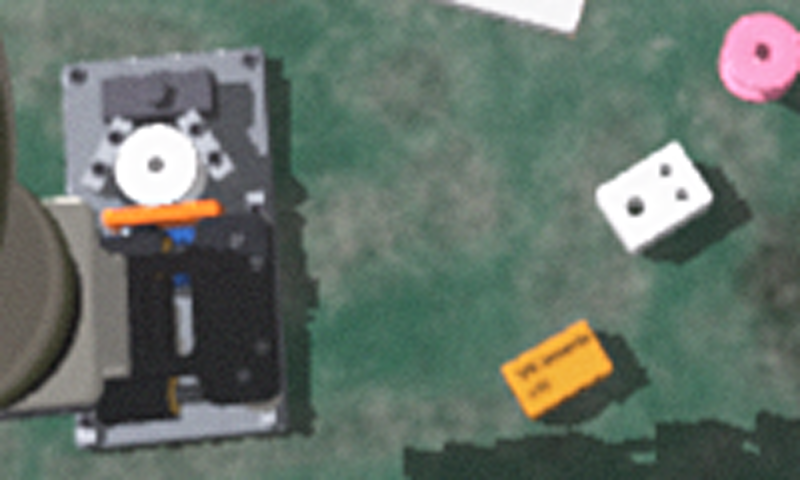

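The pulley sits in the V with the pad against it: side crop (255,263), top crop (155,165). The block and carton look undisturbed. One numeric check of centring and pad compression comes before hand-in.

```bash
python3 - <<'E'
from h import *
th=np.radians(2.6);R=np.array([[np.cos(th),-np.sin(th)],[np.sin(th),np.cos(th)]]);o=np.array([.5425,.0129])
J=lambda P:(R.T@(P[:2]-o)*1000).round(1)
p,K,T=load("top14");print("pulley top view",J(onz(K,T,np.array([155,164])/4+[180,140],.038)))
p,K,T=load("side14");print("pulley side view",J(onz(K,T,np.array([255,264])/5+[250,220],.038)))
# pad-to-block gap along side rows, before/after (orange right edge/left edge vs blue left edge)
for n in("side0","side14"):
    p,K,T=load(n);hsv=cv2.cvtColor(p,cv2.COLOR_BGR2HSV).astype(int)
    O=(hsv[...,0]>5)&(hsv[...,0]<20)&(hsv[...,1]>180)&(hsv[...,2]>120);B=(hsv[...,0]>100)&(hsv[...,0]<120)&(hsv[...,1]>150)&(hsv[...,2]>60)
    for M in(O,B): M[:240]=0;M[320:]=0;M[:,:300]=0;M[:,400:]=0
    # pixel coverage centroid columns over lower rows
    ys=[y for y in range(270,300) if O[y].sum()>2 and B[y].sum()>6]
    oc=np.mean([np.nonzero(O[y])[0].mean() for y in ys]);bc=np.mean([np.nonzero(B[y])[0].mean() for y in ys]);ym=np.mean(ys)
    print(n,len(ys),J(onz(K,T,(oc,ym),.034))-J(onz(K,T,(bc,ym),.032)))
for n in("top0","top14"):
    p,K,T=load(n);hsv=cv2.cvtColor(p,cv2.COLOR_BGR2HSV)
    O=(cv2.inRange(hsv,(8,150,120),(28,255,255))>0);O[:, :290]=0;O[:,345:]=0;O[:215]=0;O[250:]=0
    W=((hsv[...,1]<40)&(hsv[...,2]>160));W[:,:325]=0;W[:,365:]=0;W[:170]=0;W[210:]=0
    print(n,[np.argwhere(m).mean(0).round(2) for m in(O,W)])
E
```

```text
pulley top view [34.1  0.2]
pulley side view [36.2  3.9]
side0 18 [24.8  2.1]
side14 18 [23.1  2.1]
top0 [array([231.9 , 319.02]), array([188.63, 342.7 ])]
top14 [array([231.92, 319.03]), array([188.58, 342.72])]
```

Emit:
arm_command:
  motion:
    - {"slide": [0,0,0],"turn": [0,0,0]}
    - {"slide": [0,0,0],"turn": [0,0,0]}
    - {"slide": [0,0,0],"turn": [0,0,0]}
    - {"slide": [0,0,0],"turn": [0,0,0]}
    - {"slide": [0,0,0],"turn": [0,0,0]}

```text
t: 20.57
tool_pos: [0.4575, 0.0093, 0.3334]
orientation: [-2.175, -2.267, 0.0]
force: [-1.2, 0.3, -0.5]
opening: 0.0415
```

```bash
python3 snap.py side side15; python3 -c "
import cv2,numpy as np
a=cv2.imread('pics/side14.png').astype(int);b=cv2.imread('pics/side15.png').astype(int);print('diff jig',abs(a-b)[250:320,250:400].mean())
from plant import robot
print(robot.close_job())"
```

```text
20.6167 [0.45745463 0.00932884 0.33345284] [-2.17497804e+00 -2.26649715e+00  4.03715669e-04] [-0.09 -0.22  1.96  0.    1.4  -1.7 ] [-0.26 -0.21  0.04] 0.04172393643852343
diff jig 1.969968253968254
the job is handed in; nothing more can be done
None
```

The pulley is seated in the V under about 7 N, and the job was handed in at 20.6 s. I stood it on the jig bed, let go, then pushed the carriage by its handle until the push averaged 15.6 N against 8.6 N of drag. I then released the handle and lifted clear.

**Last checks**
- **Pad:** the side view shows it pressed in by about 1.7 mm, which fits about 7 N.
- **Centring:** the top view puts the pulley 0.2 mm off the V's centre line, at jig x of about +34 mm.
- **Other parts:** the drilled block and carton are unmoved, to within 0.1 px in the top view. The robot touches nothing.

**What disagreed or could count against it**
- **Side view:** it puts the pulley 3.9 mm off centre. That camera also read the jig about 2 mm off the top camera's position, and I trusted the top view.
- **Lowering:** the first lowering onto the jig was too fast, and the wrist force briefly read about 19 N up and 10 N sideways. It may have been a light touch of the pulley on the bed or just the arm braking. I lowered the last few millimetres again gently.
- **Grip on the pulley:** I carried it with 15 N of grip. I read the 12 N limit as the pressing force in the jig; if it covers gripping too, I went over it.

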